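# Seat the slotted start key and spring the dust-extractor start station

### The arm

A 6-joint arm with a two-finger parallel gripper is mounted at the origin on a cart in front of the work surface, level with it; the furniture and walls round the work are solid. World frame = base frame: x ahead of the robot, y to its left, z up, the work surface at z = 0. Lengths are in m, angles in rad, forces in N, time in s.
With the tool pointing down it reaches from about 0.325 to 0.9 m from the base axis. Payload 6.1 kg.
Tool frame: the origin (TCP) lies midway between the tips of the shut fingers; the grasp point (between the pads) lies 19 mm behind it; x points along the fingers, y is the direction in which the jaws open and shut, and the axes are right-handed (so a half turn about x gives the same grasp; the last joint's range is limited). The gripper opens to 85 mm and grips with 20 to 120 N. Pads are 22 mm wide; open, the fingers measure 114 mm over their backs; the gripper's body (76 mm by 85 mm) begins 54 mm behind the grasp point. The pads swing forward as they close: fully open they stand 13 mm farther back than shut.
Start: joints at [1.136, 0.22, 1.526, -0, 1.395, -0.126], TCP at [0.19, 0.595, 0.2] pointing down, gripper open.
Joint ranges: [-2.98, 2.98], [-0.91, 2.08], [0.09, 2.57], [-1.24, 4.39], [0.2, 2.65], [-2.68, 2.68]. Speed limits (rad/s): [2.57, 2.57, 3.01, 3.14, 3.14, 3.14].

### API

Orientations are given as [roll, pitch, yaw] about the fixed x, y, z axes, in that order (R = Rz(yaw) Ry(pitch) Rx(roll)).
In Python, from plant import movep, move_l, set_joints, gripper_to, hold, inverse_kinematics, observe, get_image, get_calibration, Unreachable, job_done gives the robot as it stands. Calls block until the motion is done:
- movep(position, orientation): joint-space move of the TCP to a pose.
- move_l(position, feed=0.15, rotation=None, max_force=None): straight line of the TCP; rotation=None keeps the orientation; feed is the mean speed in m/s. With max_force (N) it stops when the force on the tool has changed by that much, and returns True; else False.
- set_joints(angles): joint-space move.
- gripper_to(opening, f_grip=None): finger opening in m; f_grip is the grip in N (None keeps the last); returns when the fingers have stopped.
- hold(seconds).
- inverse_kinematics(position, orientation): joint angles nearest the present ones, or None.
- observe(): the state.
- get_image(name): name is "scene" or "top" or "wrist"; returns (picture, depth): 480x640x3 uint8, red, green, blue; 480x640 float32, m along the optical axis (not along the pixel's ray), 0 where there is no reading.
- get_calibration(name): a dict with "intrinsics" (3x3 intrinsics, pixels), "world_from_camera" (4x4, takes a point from camera to world coordinates). Camera axes: x right, y down, z forward; pixel columns grow to the right and rows downward; lengths in m; the calibration is good to about 2 mm. The wrist camera is an equidistant fisheye: a pixel r from the principal point sees the ray r / f radians off the axis. A picture is of the moment at which its call begins: read the wrist's pose just before it. get_calibration takes no time and is no camera call; for the wrist camera it gives the pose at the moment of the call.
A pose or a line that the arm cannot do raises Unreachable and nothing moves.
- job_done(): hands the job in, once; it reports no verdict.
The state is a dict: "time_s": time; "q": joint angles; "joint_velocities": joint speeds; "joint_torque": joint torques, N m; "eef_pos": TCP position; "tcp_rot": TCP orientation; "ft_force": force on the tool from outside, world axes, zero at the start; "torque": the same for the moment, N m; "opening": finger opening in m.
Only numpy, scipy, OpenCV 4.12 (cv2) and the standard library are available. Lean on these libraries where they do the work, as an engineer would, in place of code of your own. Each camera call takes 0.05 s, during which the arm holds its last target.

### The job

Pick up the red-handled start key and put it, slotted face down, in the round pocket of the green start station, shuffling and turning it until its slot drops over the drive bar at the bottom and the key is fully home, its steel disc flush with the rim. Then twist the key clockwise to its stop, hold it there briefly and let go so that the spring turns it back, leaving it fully seated. Do not disturb the sanding block, pliers, tape roll or marker.

Things in the scene. Friction and masses are not known exactly. Their poses are not given: they have to be found in the camera images.
- key_centre (a point): Start key, 0.25 kg, 62 mm high: steel disc, diameter 68, 22 thick, with an upright red paddle on top (60 long, 18 thick, 40 high). Point on its axis, half-way up, 31 mm above the flat underside; z up, x along the paddle's length, y through its thickness. Its underside has a slot right across, 16 wide, 11 deep, parallel to x. Stands handle up on the bench. Half a turn makes no difference.
- station: Start station, fixed: green round housing, diameter 124, on a grey 130 mm square base, 52 mm high. Origin at the centre of its underside, z up; its front (-x) has a green lamp and a yellow mark on the rim. In its top is a round pocket, diameter 74, 22 deep (3 mm loose round the key's disc). With the key home, its disc is flush with the rim and key_centre 61 mm above this origin.
- pocket (a point): Centre of the pocket's mouth, at the rim, 52 mm above the bench; axes as the station. On the pocket floor stands the drive bar, 50 long, 13 wide, 10 high, centred. At rest its length lies within 0.5 rad either way of the x axis; the angle is not reported. Off angle the key rides on the bar, 10 mm too high; within about 0.05 rad and 1.5 mm of centre it drops home.
- drive (a joint): Turn of the spring-return drive (bar and pocket floor together) from rest, rad: 0 at rest, grows clockwise seen from above, 0.6 at its stop. A preloaded spring holds it at rest: about 0.15 N m starts it, 0.26 N m holds it at the stop; it springs back when let go. The slot has about 0.1 rad of play on the bar.
- sanding_block_mid (a point): Cork sanding block lying loose on the bench, 42 x 75 x 27 mm; its centre. Leave it alone.
- pliers_mid (a point): Long-nose pliers with red grips lying on the bench, 56 x 142 x 14 mm; their centre. Leave them alone.
- tape_roll_mid (a point): Roll of masking tape lying flat, 83 mm in diameter, 20 mm high; its centre. Leave it alone.
- marker_mid (a point): Twin-tip marker, black and blue, lying on the bench, 15 mm thick, 138 mm long; its centre. Leave it alone.
There are look-alikes about, which are no part of the job. Leave any pink look-alike of the part that bears key_centre alone.

How it is judged:
By the outcome, as a careful person would: the job done as asked, in the order asked, and still so for the second after the job is handed in, with the robot touching nothing.
It also fails if it takes over 70 s, if anything falls off the work surface, if the arm or the gripper's body presses on something with over 40 N, if the wrist force passes 120 N, or if a joint passes its speed limit or range.

## Working session

There is one attempt and no reset: what is moved stays moved. The work goes in short steps, each a Python script; the robot and the scene stay as the last script left them, time stands still between calls to the robot, and variables do not carry over. Pictures are saved under pics/ and viewed, and the job is handed in when it is done.

```bash
ls; mkdir -p pics; python3 - <<'E'
from plant import *
import cv2,numpy as np
np.set_printoptions(precision=4,suppress=True)
print(observe())
for n in ["scene","top","wrist"]:
    c=get_calibration(n); im,d=get_image(n)
    print(n,c["intrinsics"],c["world_from_camera"])
    cv2.imwrite(f"pics/{n}0.png",im[:,:,::-1]); np.save(f"pics/{n}0d.npy",d)
E
```

```text
pics
{'time_s': 0.0, 'q': array([ 1.1359,  0.2212,  1.5276, -0.    ,  1.3947, -0.1261]), 'joint_velocities': array([ 0.0005, -0.001 , -0.0009, -0.0015,  0.0001,  0.0021]), 'joint_torque': array([ -0.0016, -49.6898, -38.9395,  -0.0004,   0.0111,  -0.    ]), 'eef_pos': array([0.1897, 0.5948, 0.1991]), 'tcp_rot': array([-1.6933,  1.5688, -2.0021]), 'ft_force': array([-0.0811, -0.4307,  0.28  ]), 'torque': array([ 0.013 ,  0.0036, -0.0085]), 'opening': 0.0853079161807828}
scene [[521.6917   0.     326.4071]
 [  0.     521.6917 238.7084]
 [  0.       0.       1.    ]] [[ 0.6226  0.5991 -0.5034  1.1916]
 [ 0.7825 -0.4825  0.3935 -0.526 ]
 [-0.0071 -0.6389 -0.7692  1.1056]
 [ 0.      0.      0.      1.    ]]
top [[450.041    0.     319.0154]
 [  0.     450.041  238.9412]
 [  0.       0.       1.    ]] [[ 0.0279 -0.9896  0.1413  0.3888]
 [-0.9994 -0.0304 -0.0153  0.0328]
 [ 0.0194 -0.1408 -0.9898  1.0092]
 [ 0.      0.      0.      1.    ]]
wrist [[371.6483   0.     323.5048]
 [  0.     371.6483 236.2736]
 [  0.       0.       1.    ]] [[ 0.3046  0.9043  0.2991  0.1127]
 [ 0.9525 -0.2884 -0.0979  0.6211]
 [-0.0023  0.3147 -0.9492  0.373 ]
 [ 0.      0.      0.      1.    ]]
```

View pics/scene0.png

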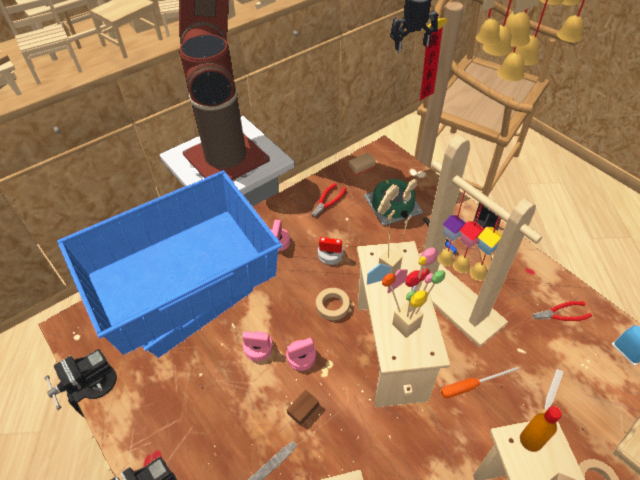

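View pics/top0.png

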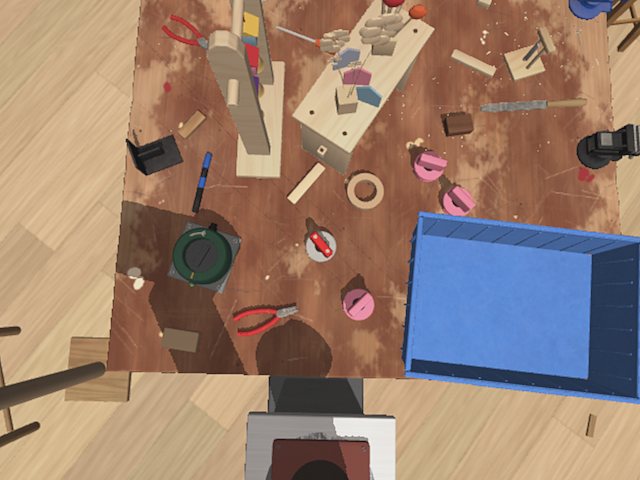

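View pics/wrist0.png

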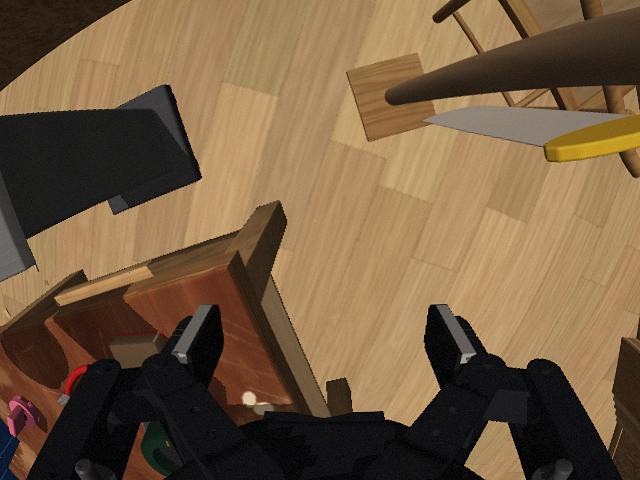

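The top view shows the red-handled key at (320,243) with a grey disc. The pink look-alikes are at (358,304), (430,165) and (457,200), and the red pliers at (265,320). In the scene view the key is at (330,249) and the station at (395,200). Next I'll crop both and measure.

```bash
cat > h.py <<'E'
import numpy as np,cv2
from plant import *
np.set_printoptions(precision=4,suppress=True)
def ray(cal,u,v,fish=False):
    K=cal["intrinsics"];T=cal["world_from_camera"]
    x=(u-K[0,2])/K[0,0];y=(v-K[1,2])/K[1,1]
    if fish:
        r=np.hypot(x,y); s=np.sinc(r/np.pi); d=np.array([x*s,y*s,np.cos(r)])
    else: d=np.array([x,y,1.])
    return T[:3,3],T[:3,:3]@d
def plane(cal,u,v,z,fish=False):
    o,d=ray(cal,u,v,fish); return o+d*(z-o[2])/d[2]
def tri(rs):
    A=0;b=0
    for o,d in rs:
        d=d/np.linalg.norm(d);P=np.eye(3)-np.outer(d,d);A=A+P;b=b+P@o
    p=np.linalg.solve(A,b)
    return p,[np.linalg.norm(np.cross(p-o,d/np.linalg.norm(d))) for o,d in rs]
def proj(cal,p,fish=False):
    K=cal["intrinsics"];T=cal["world_from_camera"];c=T[:3,:3].T@(np.asarray(p)-T[:3,3])
    if fish:
        r=np.hypot(c[0],c[1]);th=np.arctan2(r,c[2]);s=th/max(r,1e-9);return K[0,0]*c[0]*s+K[0,2],K[1,1]*c[1]*s+K[1,2]
    return K[0,0]*c[0]/c[2]+K[0,2],K[1,1]*c[1]/c[2]+K[1,2]
def red(im):
    h=cv2.cvtColor(im,cv2.COLOR_RGB2HSV);return (((h[...,0]<6)|(h[...,0]>174))&(h[...,1]>200)&(h[...,2]>80)).astype(np.uint8)
E
python3 - <<'E'
from h import *
a=cv2.imread("pics/top0.png");b=cv2.imread("pics/scene0.png")
s=lambda i,u,v,w:cv2.resize(i[v-w:v+w,u-w:u+w],(390,390),interpolation=cv2.INTER_CUBIC)
cv2.imwrite("pics/c1.png",np.hstack([s(a,320,243,30),s(b,330,249,30)]))
cv2.imwrite("pics/c2.png",np.hstack([s(a,205,253,45),s(b,395,200,40)]))
for n,im,box in (("top",a,(280,210,360,280)),("scene",b,(300,225,360,275))):
    d=np.load(f"pics/{n}0d.npy");c=get_calibration(n);m=red(im[:,:,::-1]);k=np.zeros_like(m);k[box[1]:box[3],box[0]:box[2]]=m[box[1]:box[3],box[0]:box[2]]
    v,u=np.nonzero(k);print(n,len(u),u.mean(),v.mean(),u.min(),u.max(),v.min(),v.max())
    P=[]
    for uu,vv in zip(u,v):
        o,r=ray(c,uu,vv);P.append(o+r*d[vv,uu])
    P=np.array(P);print(P.mean(0),P.min(0),P.max(0))
    top=P[P[:,2]>0.056];
    if len(top)>5:
        q=top[:,:2];mu=q.mean(0);w,V=np.linalg.eigh(np.cov(q.T));print("top",len(q),mu,V[:,1],np.arctan2(V[1,1],V[0,1]),np.sqrt(w*12))
for u,v in [(205,253),(395,195)]:pass
for n,u,v in (("top",205,253),("top",175,255),("top",235,255),("scene",395,195)):
    d=np.load(f"pics/{n}0d.npy");c=get_calibration(n);o,r=ray(c,u,v);print(n,u,v,o+r*d[v,u])
E
```

```text
top 50 321.06 245.12 311 331 233 256
[0.5089 0.0133 0.0751] [ 0.3888 -0.0082  0.0308] [0.5366 0.0353 1.0092]
top 33 [0.5095 0.0112] [-0.9553 -0.2956] -2.841511518247454 [0.052  0.0968]
scene 249 329.7590361445783 244.92369477911646 319 341 237 251
[0.5235 0.0069 0.0514] [ 0.4927 -0.526   0.0208] [1.1916 0.0342 1.1056]
top 85 [0.5266 0.0049] [-0.7848  0.6197] 2.4731860762722926 [0.0543 0.3241]
top 205 253 [0.4892 0.2629 0.0389]
top 175 255 [0.4815 0.3225 0.0532]
top 235 255 [0.4896 0.203  0.0105]
scene 395 195 [ 0.7563 -0.0306  0.4444]
```

View pics/c1.png

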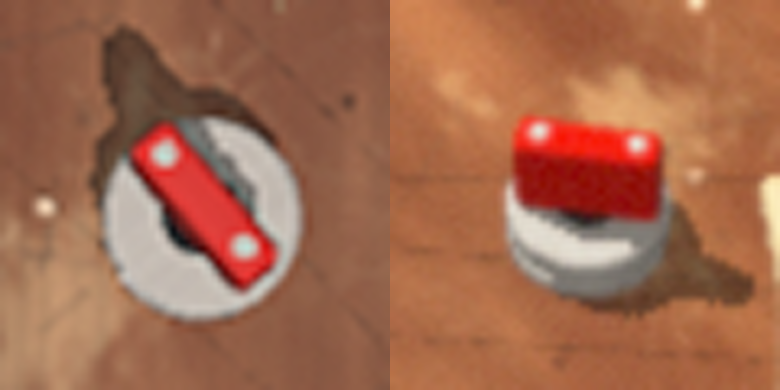

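View pics/c2.png

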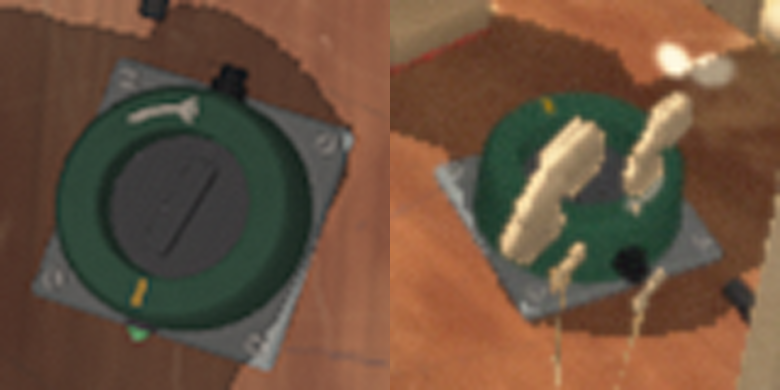

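Both close crops agree. The key is the one with the red paddle on a steel disc, and the pink ones are look-alikes. The station's pocket shows the bar, rotated clear of the station axes, with the yellow mark at lower left. Next I'll check clearance and pick wrist views.

```bash
python3 - <<'E'
from h import *
ct=get_calibration("top")
d=np.load("pics/top0d.npy")
for nm,u,v,z in [("key",320,243.5,.03),("st",203,253,.052),("gantry foot",240,176,0),("gantry foot r",280,176,0),("pink",358,304,.03),("block",180,341,.02),("marker",204,185,0),("pliers",265,320,0),("tape",365,190,.02),("bin",410,370,0)]:
    print(nm,plane(ct,u,v,z))
# tall stuff map
uu,vv=np.meshgrid(np.arange(640),np.arange(480));K=ct["intrinsics"];T=ct["world_from_camera"]
P=np.stack([(uu-K[0,2])/K[0,0]*d,(vv-K[1,2])/K[1,1]*d,d],-1)@T[:3,:3].T+T[:3,3]
m=(d>0)&(P[...,2]>.12)&(P[...,0]>.25)&(P[...,0]<.75)&(abs(P[...,1])<.45)
q=P[m]
for x in np.arange(.25,.75,.05):
    s=q[(q[:,0]>=x)&(q[:,0]<x+.05)]
    if len(s): print(round(x,2),len(s),"y",s[:,1].min(),s[:,1].max(),"z",s[:,2].max())
for psi in (0,np.pi/2,-np.pi/2,np.pi):
  for p in ([.4,.13,.22],[.58,.13,.22]):
    print(psi,p,inverse_kinematics(p,[0,np.pi/2,psi]))
E
```

```text
key [0.5186 0.0152 0.03  ]
st [0.4877 0.264  0.052 ]
gantry foot [0.6737 0.2032 0.    ]
gantry foot r [0.6768 0.1112 0.    ]
pink [ 0.3895 -0.0704  0.03  ]
block [0.3005 0.3085 0.02  ]
marker [0.6497 0.2843 0.    ]
pliers [0.3489 0.1311 0.    ]
tape [ 0.6449 -0.0833  0.02  ]
bin [ 0.25   -0.1895  0.    ]
0.25 2782 y -0.449845249420199 -0.13203941056598026 z 0.2217007848057886
0.3 249 y -0.15410189105468847 -0.13475921960744677 z 0.22082578390163776
0.35 256 y -0.1591965946576141 -0.13907894817973118 z 0.22118531050648937
0.4 240 y -0.16311742778142754 -0.14375160720189234 z 0.22089865232404837
0.45 235 y -0.16675925156475377 -0.14842439979811914 z 0.2221099432778908
0.5 2975 y -0.44993603634963464 -0.1524089951527941 z 0.2216884758771045
0.55 179 y -0.26581396753477565 -0.15694779096687772 z 0.22057659547639763
0.65 749 y -0.05329040298653597 0.16794226675216886 z 0.37292582120103945
0.7 6482 y -0.08428999368634343 0.1851906330342237 z 0.46732708635209474
0 [0.4, 0.13, 0.22] [ 0.1262 -0.3063  1.9988 -0.      1.449  -1.4445]
0 [0.58, 0.13, 0.22] [ 0.0879  0.1353  1.586  -0.      1.4203 -1.4829]
1.5707963267948966 [0.4, 0.13, 0.22] None
1.5707963267948966 [0.58, 0.13, 0.22] None
-1.5707963267948966 [0.4, 0.13, 0.22] [ 0.1262 -0.3063  1.9988 -0.      1.449   0.1262]
-1.5707963267948966 [0.58, 0.13, 0.22] [ 0.0879  0.1353  1.586  -0.      1.4203  0.0879]
3.141592653589793 [0.4, 0.13, 0.22] [ 0.1262 -0.3063  1.9988  0.      1.449   1.697 ]
3.141592653589793 [0.58, 0.13, 0.22] [0.0879 0.1353 1.586  0.     1.4203 1.6587]
```

```bash
python3 - <<'E'
from h import *
import json
for i,y in enumerate((.2,.08)):
    movep([.40,y,.22],[0,np.pi/2,np.pi]); hold(.3)
    c=get_calibration("wrist");im,d=get_image("wrist")
    cv2.imwrite(f"pics/w{i}.png",im[:,:,::-1]);np.savez(f"pics/w{i}.npz",K=c["intrinsics"],T=c["world_from_camera"],d=d)
o=observe();print(o["time_s"],o["eef_pos"],o["ft_force"])
E
```

```text
3.125 [0.3999 0.0807 0.2199] [-0.8569  0.1488 -0.4466]
```

View pics/w0.png

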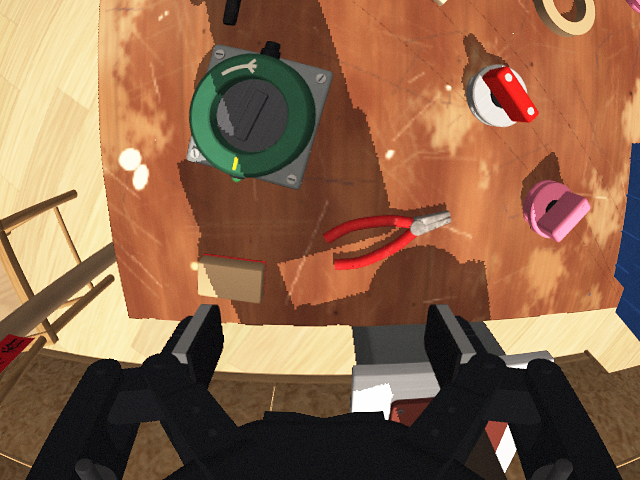

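View pics/w1.png

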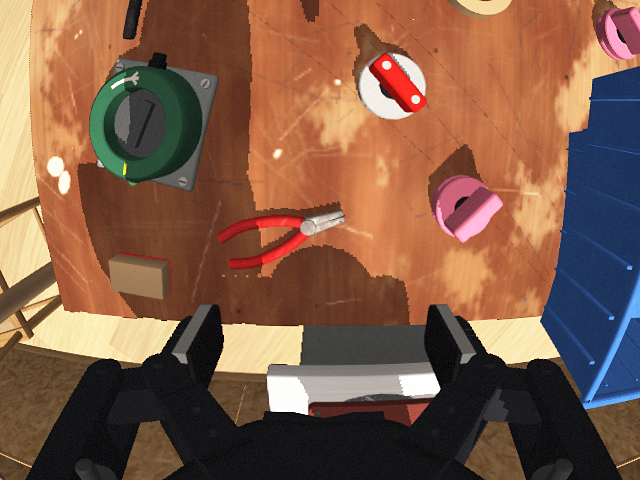

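The views are clear. In w0 the key's rivets are at (504,76) and (531,111), and the pocket is around (252,112). In w1 the rivets are at (386,65) and (418,99), and the pocket is around (142,118). Zooming in for exact points.

```bash
python3 - <<'E'
from h import *
s=lambda i,u,v,w:cv2.resize(i[v-w:v+w,u-w:u+w],(400,400),interpolation=cv2.INTER_CUBIC)
for i,(k,p) in enumerate((((506,96),(260,118)),((392,86),(150,124)))):
    a=cv2.imread(f"pics/w{i}.png")
    cv2.imwrite(f"pics/z{i}.png",np.hstack([s(a,*k,40),s(a,*p,80)]))
E
```

```text
(no output)
```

View pics/z0.png

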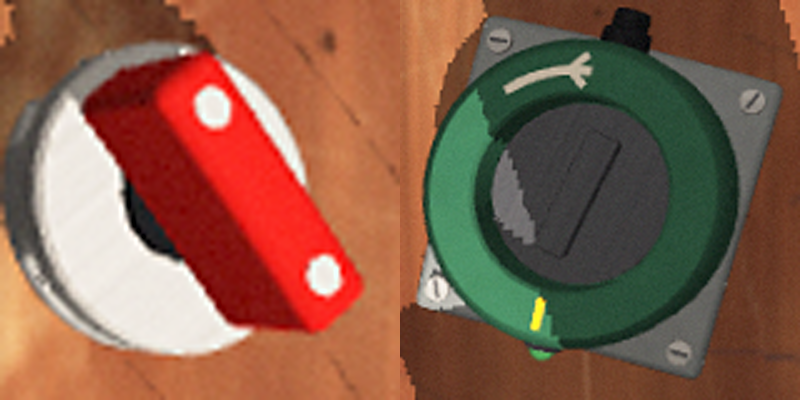

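View pics/z1.png

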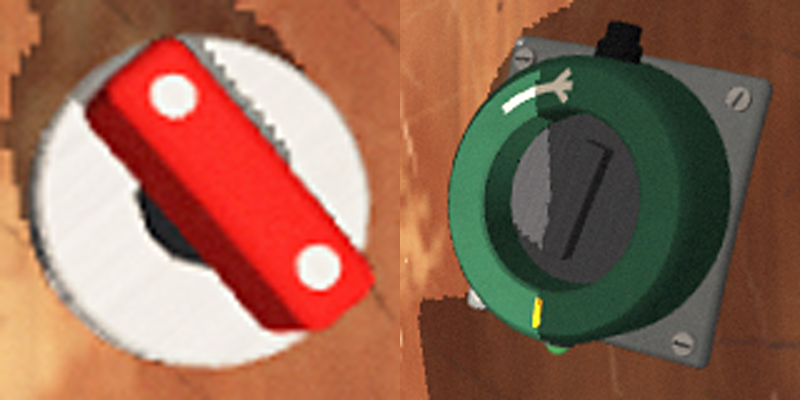

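```bash
cat > m.py <<'E'
from h import *
from scipy.optimize import least_squares
C=[];I=[];D=[]
for i in (0,1):
    z=np.load(f"pics/w{i}.npz");C.append({"intrinsics":z["K"],"world_from_camera":z["T"]});D.append(z["d"]);I.append(cv2.imread(f"pics/w{i}.png")[:,:,::-1])
ct=get_calibration("top");cs=get_calibration("scene")
def pts(i):
    K=C[i]["intrinsics"];T=C[i]["world_from_camera"];u,v=np.meshgrid(np.arange(640),np.arange(480))
    x=(u-K[0,2])/K[0,0];y=(v-K[1,2])/K[1,1];r=np.hypot(x,y);t=np.sinc(r/np.pi)/np.cos(r)
    P=np.stack([x*t*D[i],y*t*D[i],D[i]],-1);return P@T[:3,:3].T+T[:3,3]
# rivets
R=[]
for i,(u0,v0) in enumerate(((506,96),(392,86))):
    sub=I[i][v0-40:v0+40,u0-40:u0+40];m=red(np.ascontiguousarray(sub))
    cnt,_=cv2.findContours(m,cv2.RETR_EXTERNAL,cv2.CHAIN_APPROX_NONE);c=max(cnt,key=cv2.contourArea)
    f=np.zeros_like(m);cv2.drawContours(f,[c],-1,1,-1)
    w=((sub.min(2)>150)&(f>0)).astype(np.uint8)
    n,l,st,ce=cv2.connectedComponentsWithStats(w);ix=[k for k in range(1,n) if st[k,4]>15]
    print(i,[(st[k,4],ce[k]+[u0-40,v0-40]) for k in ix]);R.append([ce[k]+[u0-40,v0-40] for k in ix])
E
cat > m2.py <<'E'
from m import *
rp=[]
for k in (0,1):
    p,e=tri([ray(C[i],*R[i][k],True) for i in (0,1)]);print("rivet",p,e);rp.append(p)
# disc top: white mask centroid check via top cam later
P=[pts(0),pts(1)]
for i,(bu,bv) in enumerate(((260,118),(150,124))):
    Q=P[i][bv-80:bv+80,bu-80:bu+80].reshape(-1,3)
    for lo,hi in((.048,.056),(.035,.045),(.026,.034),(.005,.02)):
        s=Q[(Q[:,2]>lo)&(Q[:,2]<hi)];print(i,lo,len(s),s.mean(0) if len(s) else "")
    s=Q[(Q[:,2]>.0505)&(Q[:,2]<.0535)][:,:2]
    # outer circle from hull
    h=cv2.convexHull(s.astype(np.float32))[:,0]
    f=least_squares(lambda q:np.hypot(h[:,0]-q[0],h[:,1]-q[1])-q[2],[.49,.26,.06]);print("outer",f.x,np.std(f.fun))
    # inner: per angle the min radius
    a=np.arctan2(*(s-f.x[:2]).T[::-1]);r=np.hypot(*(s-f.x[:2]).T);b=((a+np.pi)/(2*np.pi)*48).astype(int)%48
    inn=np.array([s[b==k][r[b==k].argmin()] for k in range(48) if (b==k).any()])
    g=least_squares(lambda q:np.hypot(inn[:,0]-q[0],inn[:,1]-q[1])-q[2],[.49,.26,.037],loss="soft_l1",f_scale=.001);print("inner",g.x,np.std(g.fun))
    c=g.x[:2];m=(np.hypot(*(Q[:,:2]-c).T)<.03)&(Q[:,2]<.05);s=Q[m];print("floor z pct",np.percentile(s[:,2],[5,25,50,75,95]))
scr=[[(219.2,54),(320.8,78.4),(291.6,179.2),(194.8,152.8)],None]
s1=lambda x,y:(70+(x-400)/2.5,44+y/2.5)
scr[1]=[s1(524,56),s1(738,99),s1(683,344),s1(478,298)]
for k in range(3):
    p,e=tri([ray(C[i],*scr[i][k],True) for i in (0,1)]);print("screw",p,e)
ps=np.array([plane(C[0],*q,.010,True) for q in scr[0]]);print("scr z10",ps,ps.mean(0),(ps[0]+ps[2])/2,(ps[1]+ps[3])/2)
x1=(ps[0]+ps[1]-ps[2]-ps[3])/2;y1=(ps[0]+ps[3]-ps[1]-ps[2])/2;print("yaw",np.arctan2(x1[1],x1[0]),np.arctan2(-y1[0],y1[1]),np.linalg.norm(x1),np.linalg.norm(y1))
E
python3 m2.py
```

```text
0 [(np.int32(47), array([508.1064,  77.    ])), (np.int32(43), array([530.2791, 110.7209]))]
1 [(np.int32(62), array([386.0645,  64.6129])), (np.int32(62), array([415.371 ,  98.9355]))]
rivet [0.5292 0.0275 0.0626] [np.float64(5.85953074009116e-05), np.float64(5.859530740084991e-05)]
rivet [0.4994 0.0004 0.0617] [np.float64(0.00013825123568505035), np.float64(0.00013825123568499)]
0 0.048 6775 [0.4843 0.2693 0.0517]
0 0.035 1154 [0.4859 0.2728 0.0398]
0 0.026 3788 [0.4865 0.2708 0.0301]
0 0.005 2947 [0.4831 0.2479 0.0102]
outer [0.484  0.2714 0.0563] 0.0003479873393176805
inner [0.484  0.2715 0.037 ] 0.0002713200594092971
floor z pct [0.0289 0.0297 0.0304 0.0356 0.0407]
1 0.048 5093 [0.4845 0.2657 0.0517]
1 0.035 1432 [0.4854 0.2628 0.0398]
1 0.026 2788 [0.487  0.2688 0.0302]
1 0.005 2618 [0.4835 0.2311 0.0105]
outer [0.484  0.2708 0.0562] 0.00045683318467713916
inner [0.4842 0.271  0.0369] 0.0003536307374470981
floor z pct [0.029  0.0298 0.0305 0.0383 0.0406]
screw [0.5518 0.3092 0.0106] [np.float64(0.0005883325117225848), np.float64(0.0005883325117225183)]
screw [0.5203 0.2044 0.0133] [np.float64(4.845302316938743e-05), np.float64(4.8453023169717235e-05)]
screw [0.4165 0.2348 0.0127] [np.float64(5.658997311794693e-05), np.float64(5.658997311793752e-05)]
scr z10 [[0.5513 0.3093 0.01  ]
 [0.5207 0.2044 0.01  ]
 [0.416  0.235  0.01  ]
 [0.4472 0.3393 0.01  ]] [0.4838 0.272  0.01  ] [0.4837 0.2722 0.01  ] [0.484  0.2719 0.01  ]
yaw -0.28263684851948184 -0.28730754732132474 0.10872447132015031 0.10907384251131001
```

```bash
cat >> m2.py <<'E'
print("---bar");c=np.array([.484,.2712])
for i in (0,1):
    Q=P[i].reshape(-1,3);m=(np.hypot(*(Q[:,:2]-c).T)<.030)&(Q[:,2]>.037)&(Q[:,2]<.043);s=Q[m][:,:2]
    (cx,cy),(w,h),a=cv2.minAreaRect((s*1000).astype(np.float32));w_,V=np.linalg.eigh(np.cov(s.T));v=V[:,1]*np.sign(V[0,1])
    print(i,len(s),"pca yaw",np.arctan2(v[1],v[0]),np.sqrt(w_*12),"rect",cx,cy,w,h,np.deg2rad(a))
d=rp[0]-rp[1];print("key",(rp[0]+rp[1])/2,np.arctan2(d[1],d[0]))
# scene/top check
for n,c in(("top",ct),("scene",cs)): print(n,[proj(c,r) for r in rp])
E
python3 m2.py | sed -n '/---bar/,$p'
```

```text
---bar
0 699 pca yaw -0.4895718022836481 [0.0132 0.0498] rect 484.1398010253906 271.7835388183594 14.125892639160156 50.0208854675293 1.0765011116190666
1 555 pca yaw -0.5003663645425954 [0.0137 0.0502] rect 484.0896301269531 271.4795837402344 14.083084106445312 50.502891540527344 1.0715539569991082
key [0.5143 0.0139 0.0622] 0.7382407015817343
top [(np.float64(314.6769671814052), np.float64(236.33780018168028)), (np.float64(327.04836316669946), np.float64(250.69159218838954))]
scene [(np.float64(337.27655678403653), np.float64(239.67769836634199)), (np.float64(321.96506096903704), np.float64(238.06197980432384))]
```

Measured:
- **Key:** centre (0.514, 0.014), top at 0.062, yaw 0.738.
- **Pocket:** centre (0.484, 0.271), rim at 0.052, mouth diameter 74 mm.
- **Station:** yaw -0.285.
- **Bar:** yaw about -0.495, which is -0.21 relative to the station.

These fit the given sizes, and the scene and top views agree within 1 px. Now the grasp.

```bash
python3 - <<'E'
from h import *
psi=0.738-np.pi;k=[.5143,.0139]
movep(k+[.12],[0,np.pi/2,psi]);hold(.1)
print(observe()["eef_pos"])
print(move_l(k+[.030],feed=.12,max_force=15))
print(observe()["eef_pos"],observe()["ft_force"])
gripper_to(0.012,f_grip=80);print(observe()["opening"],observe()["ft_force"],observe()["torque"])
move_l(k+[.15],feed=.12);hold(.2)
o=observe();print(o["time_s"],o["opening"],o["ft_force"],o["torque"],o["eef_pos"])
for n in("wrist","top","scene"):
    im,d=get_image(n);cv2.imwrite(f"pics/g_{n}.png",im[:,:,::-1])
E
```

```text
[0.5145 0.0144 0.121 ]
False
[0.515  0.0138 0.0308] [ 0.6322  0.9033 -0.7981]
0.01318917680327583 [ 0.033  -1.614   1.7038] [-0.1681 -0.1119  0.0456]
7.0 0.013225387395239912 [ 0.5039  0.4079 -2.1903] [ 0.016  -0.0159  0.04  ] [0.5138 0.014  0.1491]
```

View pics/g_wrist.png

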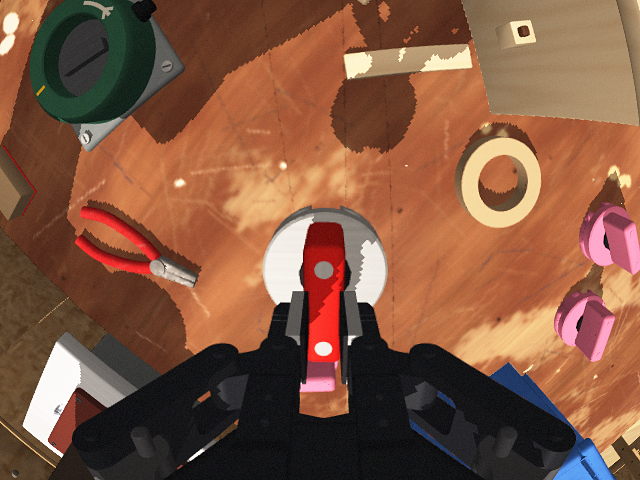

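View pics/g_scene.png

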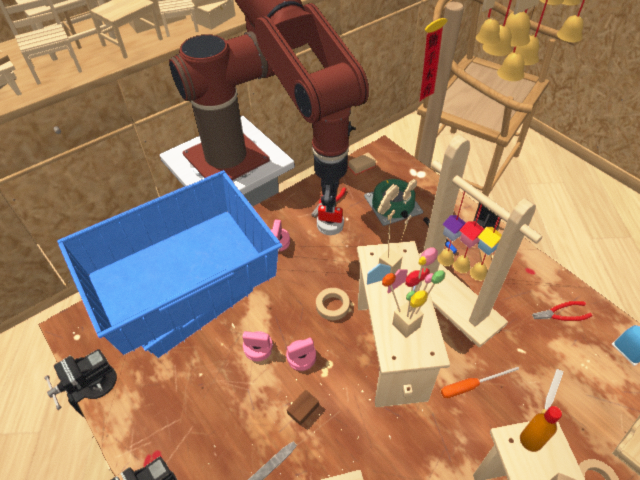

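The key is held upright. Its rivets at (323,270) and (323,349) lie on the tool's centre line, and the scene view confirms it has been lifted. I'll check its position in the hand, then carry and lower it.

```bash
python3 - <<'E'
from h import *
c=get_calibration("wrist");o=observe()
a=plane(c,323.5,270,.181,True);b=plane(c,323,349,.181,True);d=b-a
print("rivets",a,b,"mid-TCP",(a+b)[:2]/2-o["eef_pos"][:2],"yaw",np.arctan2(d[1],d[0]),np.linalg.norm(d))
bar=-0.495;p=[.484,.2712]
movep(p+[.15],[0,np.pi/2,bar]);hold(.2)
o=observe();print(o["eef_pos"],o["ft_force"],o["time_s"])
move_l(p+[.088],feed=.1);hold(.1)
f0=observe()["ft_force"]
r=move_l(p+[.0595],feed=.03,max_force=10)
o=observe();print(r,o["eef_pos"],o["ft_force"]-f0,o["torque"],o["time_s"])
im,_=get_image("wrist");cv2.imwrite("pics/i_wrist.png",im[:,:,::-1])
im,_=get_image("top");cv2.imwrite("pics/i_top.png",im[:,:,::-1])
E
```

```text
rivets [0.5282 0.0279 0.181 ] [0.4981 0.0009 0.181 ] mid-TCP [-0.001   0.0005] yaw -2.410046981017337 0.04047749439803045
[0.4843 0.2705 0.15  ] [-0.1748 -0.7272 -3.3342] 8.625
False [0.4843 0.2716 0.0602] [-2.3402  1.5272  6.9934] [ 0.2107  0.4083 -0.0012] 10.5917
```

View pics/i_wrist.png

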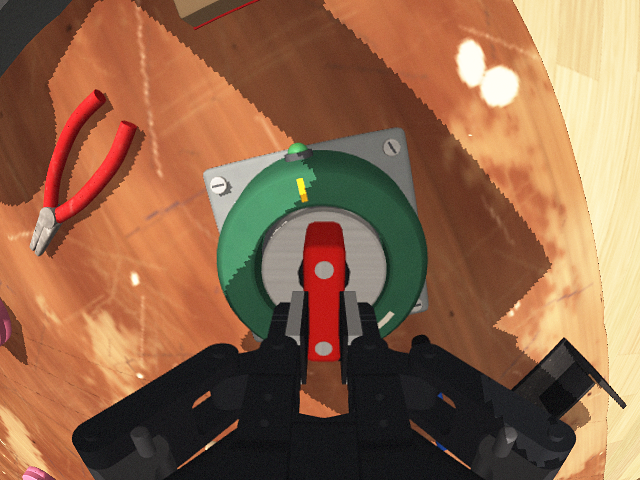

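The key went down to TCP z 0.0602 (home is 0.0600, riding would be 0.070) with 7 N of contact. The rivets are at the same pixels, so it hasn't slipped in the grip. Next is the flush check by depth, then the clockwise twist in steps while watching the moment.

```bash
cat > fl.py <<'E'
from h import *
def flush(p=(.484,.2712)):
    c=get_calibration("wrist");im,d=get_image("wrist");K=c["intrinsics"];T=c["world_from_camera"];u,v=np.meshgrid(np.arange(640),np.arange(480))
    x=(u-K[0,2])/K[0,0];y=(v-K[1,2])/K[1,1];r=np.hypot(x,y);t=np.sinc(r/np.pi)/np.cos(r)
    P=np.stack([x*t*d,y*t*d,d],-1)@T[:3,:3].T+T[:3,3];rr=np.hypot(P[...,0]-p[0],P[...,1]-p[1]);mn=im.min(2).astype(int);sat=im.max(2).astype(int)-mn
    a=(rr>.020)&(rr<.032)&(sat<30)&(v<300)&(P[...,2]<.08)&(mn>80);b=(rr>.041)&(rr<.053)&(v<290)&(P[...,2]>.03)&(P[...,2]<.08)&(sat>15)
    print("disc z",np.percentile(P[a][:,2],[10,50,90]),a.sum(),"rim z",np.percentile(P[b][:,2],[10,50,90]),b.sum())
    return im
E
python3 - <<'E'
from fl import *
flush()
p=[.484,.2712,.0603]
o=observe();print(o["torque"],o["ft_force"])
for dy in (.1,.2,.3,.4,.5,.6,.64):
    movep(p,[0,np.pi/2,-.495-dy]);o=observe()
    print(dy,o["torque"],o["ft_force"],o["eef_pos"],o["opening"],o["time_s"])
    if abs(o["torque"][2])>1.5: break
im=flush();cv2.imwrite("pics/t_wrist.png",im[:,:,::-1])
E
```

```text
disc z [0.0513 0.0521 0.0529] 3772 rim z [0.0512 0.052  0.0528] 6999
[ 0.3318  0.4973 -0.0098] [-2.1299  1.9123  5.6947]
0.1 [-0.2093  0.2265  0.161 ] [-1.5638 -2.1024  1.2713] [0.484  0.2707 0.0601] 0.013331251199384626 10.9917
0.2 [-0.3807  0.1895  0.122 ] [-1.0684 -1.4134  1.129 ] [0.484  0.2708 0.0601] 0.01336837601660551 11.2417
0.3 [-0.4569  0.2334  0.1788] [-0.6952 -3.1562  1.0933] [0.484  0.2709 0.0601] 0.013528879586008546 11.4917
0.4 [-0.5474  0.1788  0.1987] [-1.816  -2.9443  0.9449] [0.484  0.2709 0.0602] 0.01326909948056691 11.7417
0.5 [-0.5891  0.1168  0.2897] [ 0.0214 -2.5993  0.0339] [0.484  0.271  0.0602] 0.013169416302404549 11.9917
0.6 [-0.5977  0.0567  0.2381] [ 0.166  -2.9292  0.7301] [0.484  0.271  0.0602] 0.013428287161034972 12.2417
0.64 [-0.6409  0.0117  0.2816] [ 0.3023 -2.9765  0.6008] [0.484  0.2711 0.0602] 0.013270173921135333 12.4917
disc z [0.0513 0.0521 0.0528] 3757 rim z [0.0513 0.0521 0.0529] 6923
```

View pics/t_wrist.png

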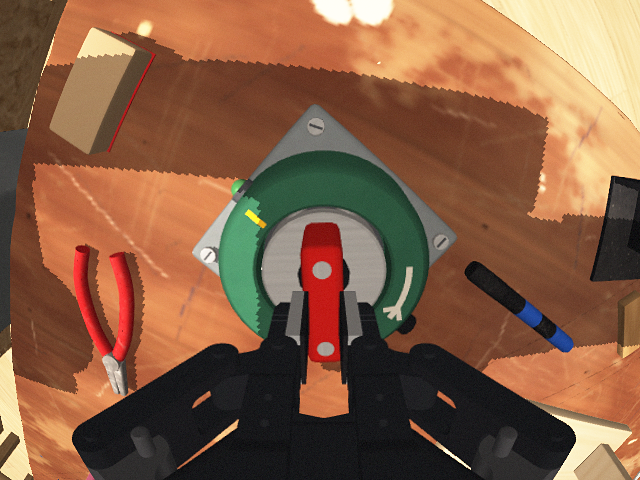

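The disc is flush with the rim (0.0521 against 0.0520). The moment follows the spring at about 0.28 N m, so I'll turn on until the stop shows as a steep rise.

```bash
python3 - <<'E'
from fl import *
p=[.484,.2712,.0603]
for dy in (.66,.68,.70,.72,.74,.76,.78):
    movep(p,[0,np.pi/2,-.495-dy]);hold(.1);o=observe()
    print(dy,o["torque"],o["ft_force"],o["eef_pos"],o["opening"],o["time_s"])
    if abs(o["torque"][2])>.8: break
hold(.7);o=observe();print(o["torque"],o["time_s"])
im=flush();cv2.imwrite("pics/s_wrist.png",im[:,:,::-1])
E
```

```text
0.66 [-0.6221  0.0582  0.2083] [-0.4134 -3.1748 -0.6782] [0.484  0.2711 0.0602] 0.013090038395162968 12.8917
0.68 [-0.6504  0.0888  0.2462] [-0.0281 -3.994  -0.0151] [0.484  0.2712 0.0603] 0.013453726457915576 13.2417
0.7 [-0.672   0.0241  0.2995] [-0.203  -3.5228 -0.5204] [0.484  0.2712 0.0603] 0.013228792935870964 13.5917
0.72 [-0.6371  0.0493  0.3178] [ 0.4509 -3.3555 -1.0557] [0.484  0.2712 0.0603] 0.012885780658872309 13.9417
0.74 [-0.6633  0.0207  0.4164] [-0.5066 -3.464  -2.0792] [0.484  0.2712 0.0603] 0.012963460479521845 14.2917
0.76 [-0.6278  0.0982  0.5463] [ 0.1435 -3.9843 -0.8772] [0.484  0.2712 0.0603] 0.01343487059613701 14.6417
0.78 [-0.0516  0.0817  0.0211] [-0.6029 -0.1175  5.3066] [0.4846 0.2721 0.0612] 0.011965053612809749 14.9917
[ 0.1118  0.0454 -0.0011] 15.6917
disc z [0.0512 0.052  0.0528] 2939 rim z [0.0513 0.0521 0.0529] 6814
```

View pics/s_wrist.png

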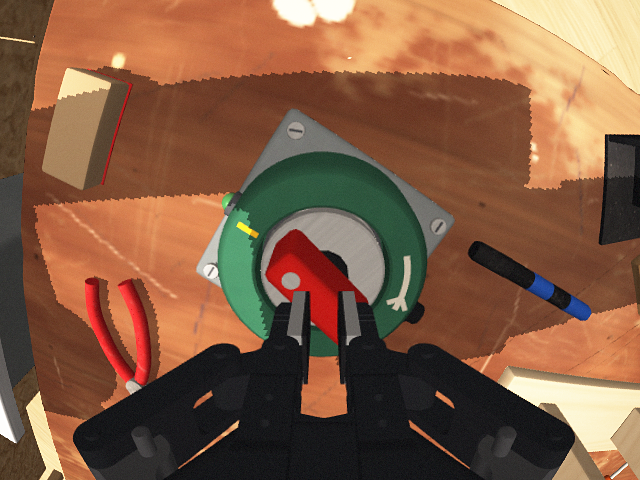

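At the stop the moment rose to 0.55 N m, then the paddle slipped out of the pads and sprang back. The picture shows it skewed between the fingers at (310,280), with the disc still flush. The turn reached the stop, but that wasn't a clean hold. I'll let go, measure the key again, and repeat with a firmer grip and a lower moment.

```bash
python3 - <<'E'
from fl import *
gripper_to(.085);o=observe();print(o["opening"],o["ft_force"])
move_l([.484,.2712,.15],feed=.12);
movep([.43,.21,.20],[0,np.pi/2,-.495-np.pi+.0]) if inverse_kinematics([.43,.21,.20],[0,np.pi/2,-.495-np.pi]) is not None else print("unreach")
hold(.2)
c=get_calibration("wrist");im,d=get_image("wrist");cv2.imwrite("pics/r0.png",im[:,:,::-1]);np.savez("pics/r0.npz",K=c["intrinsics"],T=c["world_from_camera"],d=d)
o=observe();print(o["eef_pos"],o["time_s"],o["q"])
E
```

```text
0.08507434347187787 [ 0.7819 -0.101  -1.482 ]
[0.43   0.2101 0.2   ] 19.5583 [ 0.2894 -0.1368  1.8957  0.      1.3828  2.3549]
```

View pics/r0.png

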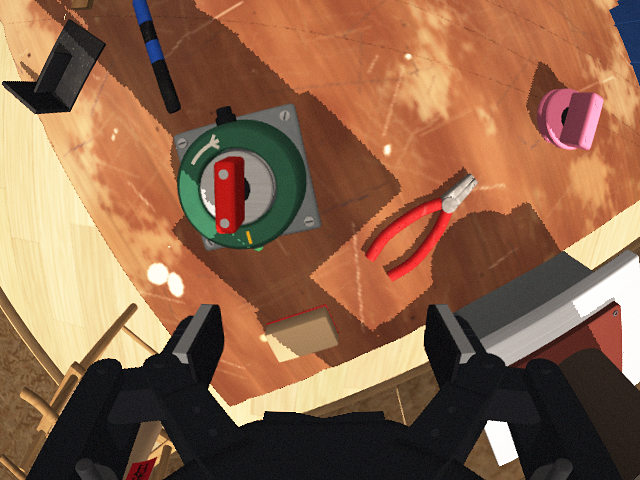

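The key sits in the pocket with its rivets at about (223,174) and (222,223). It has sprung back to the bar's rest angle. Now I'll measure its pose and height.

```bash
python3 - <<'E'
from h import *
z=np.load("pics/r0.npz");c={"intrinsics":z["K"],"world_from_camera":z["T"]};im=cv2.imread("pics/r0.png")[:,:,::-1];d=z["d"]
sub=np.ascontiguousarray(im[145:245,195:265]);m=red(sub);cnt,_=cv2.findContours(m,0,1);f=np.zeros_like(m);cv2.drawContours(f,[max(cnt,key=cv2.contourArea)],-1,1,-1)
f=cv2.erode(f,np.ones((3,3)));w=((sub[...,1]>90)&(sub[...,2]>90)&(f>0)).astype(np.uint8)
n,l,st,ce=cv2.connectedComponentsWithStats(w);r=[ce[k]+[195,145] for k in range(1,n) if st[k,4]>12];print(r,st[1:,4])
K=c["intrinsics"];T=c["world_from_camera"];u,v=np.meshgrid(np.arange(640),np.arange(480));x=(u-K[0,2])/K[0,0];y=(v-K[1,2])/K[1,1];q=np.hypot(x,y);t=np.sinc(q/np.pi)/np.cos(q)
P=np.stack([x*t*d,y*t*d,d],-1)@T[:3,:3].T+T[:3,3]
for a in r: print("rivet depth pt",P[int(a[1]),int(a[0])])
a,b=[plane(c,*s,.092,True) for s in r];e=a-b;print("mid",(a+b)/2,"yaw",np.arctan2(e[1],e[0]),np.linalg.norm(e))
rr=np.hypot(P[...,0]-.484,P[...,1]-.2712);sat=im.max(2).astype(int)-im.min(2)
print("disc",np.percentile(P[(rr<.031)&(sat<30)&(P[...,2]<.075)&(im.min(2)>80)][:,2],[5,50,95]),"rim",np.percentile(P[(rr>.041)&(rr<.052)&(P[...,2]<.08)][:,2],[50]))
E
```

```text
[array([222.8243, 174.027 ]), array([224.1471, 222.9559])] [74 68]
rivet depth pt [0.5018 0.2628 0.0919]
rivet depth pt [0.4677 0.2825 0.0915]
mid [0.4842 0.2724 0.092 ] yaw -0.5369863503160198 0.039980460591943164
disc [0.051  0.0521 0.0533] rim [0.0521]
```

The key is seated (disc and rim both at 0.0521) and back at rest, at yaw -0.537. That is within the slot's play about the bar at -0.495. I'll regrasp at 120 N and twist until the moment clearly exceeds the spring's, then hold and release.

```bash
python3 - <<'E'
from fl import *
p=[.4842,.2718];y0=-.537
movep(p+[.15],[0,np.pi/2,y0]);hold(.15)
print(move_l(p+[.0595],feed=.1,max_force=12),observe()["eef_pos"])
gripper_to(.012,f_grip=120);o=observe();print(o["opening"],o["torque"],o["ft_force"])
p3=p+[.0597]
for dy in (.25,.5,.56,.58,.60,.615,.63,.645,.66,.675):
    movep(p3,[0,np.pi/2,y0-dy]);hold(.08);t=[];
    for _ in range(4): t.append(observe()["torque"][2]);hold(.02)
    o=observe();print(dy,np.mean(t),o["ft_force"],o["opening"],o["time_s"])
    if np.mean(t)>.38: break
hold(.5)
o=observe();print(o["torque"],o["ft_force"],o["time_s"])
im=flush();cv2.imwrite("pics/v_wrist.png",im[:,:,::-1]);hold(.2);o=observe();print(o["torque"],o["time_s"])
E
```

```text
False [0.4849 0.2721 0.0603]
0.013537218145335579 [-0.4804  0.3597  0.0272] [-3.446  -2.9775  5.0484]
0.25 0.18079214413325836 [-2.713  -3.9524  5.437 ] 0.013526653086418351 24.5
0.5 0.2477400589842348 [-2.01   -4.3043  5.8403] 0.013256454079954138 25.0
0.56 0.2401027589969048 [-2.6293 -5.3407  4.9033] 0.013247019617540627 25.4
0.58 0.2574877277650534 [-2.9182 -4.242   4.7434] 0.013330356523706186 25.8
0.6 0.26750220753971093 [-1.5246 -3.6266  6.1323] 0.013355320852805563 26.2
0.615 0.24071759227867767 [-2.1205 -4.5909  6.3435] 0.013462058697515208 26.6
0.63 0.22835443371317096 [-1.6216 -3.7314  5.153 ] 0.013664117757639139 27.0
0.645 0.22927520534554818 [-1.65   -4.6717  5.1674] 0.013471522145684214 27.4
0.66 0.27478357022646016 [-2.4599 -5.2658  5.439 ] 0.013625112686769329 27.8
0.675 0.2979865099077447 [-3.0931 -3.4374  5.7895] 0.013483149276423802 28.2
[-0.7371  0.3507  0.3201] [-1.5601 -3.7006  5.1623] 28.7
disc z [0.0513 0.0521 0.0529] 3691 rim z [0.0513 0.0521 0.0529] 6925
[-0.6669  0.3515  0.2843] 28.95
```

View pics/v_wrist.png

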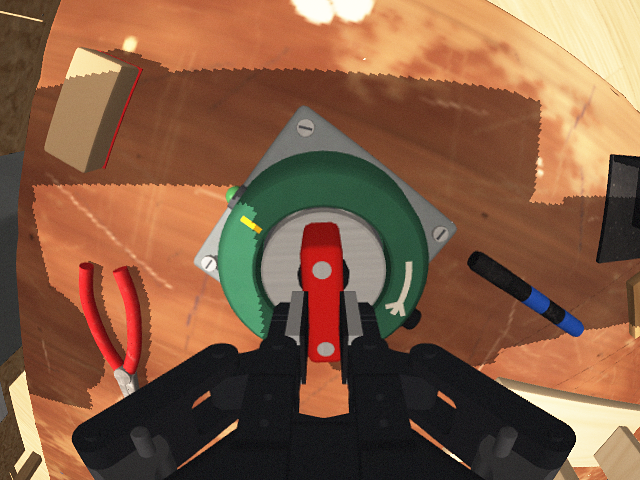

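The paddle is straight in the grip (rivets at (322,270) and (325,349)), and the moment is just starting to rise above the spring's. A few more small steps, then hold and let go.

```bash
python3 - <<'E'
from fl import *
p3=[.4842,.2718,.0597];y0=-.537
for dy in (.685,.695,.705,.712,.72):
    movep(p3,[0,np.pi/2,y0-dy]);hold(.06);t=[]
    for _ in range(4): t.append(observe()["torque"][2]);hold(.02)
    print(dy,np.mean(t),observe()["time_s"])
    if np.mean(t)>.41: break
t=[]
for _ in range(10): t.append(observe()["torque"][2]);hold(.08)
print("hold",np.array(t),observe()["time_s"])
im,_=get_image("wrist");cv2.imwrite("pics/x_wrist.png",im[:,:,::-1])
gripper_to(.085);hold(.4);print(observe()["opening"])
move_l([.4842,.2718,.15],feed=.12)
movep([.43,.21,.20],[0,np.pi/2,-.495-np.pi]);hold(.3)
c=get_calibration("wrist");im,d=get_image("wrist");cv2.imwrite("pics/r1.png",im[:,:,::-1]);np.savez("pics/r1.npz",K=c["intrinsics"],T=c["world_from_camera"],d=d)
im,_=get_image("top");cv2.imwrite("pics/r1_top.png",im[:,:,::-1])
o=observe();print(o["time_s"],o["eef_pos"],o["ft_force"])
E
cat > fin.py <<'E'
from h import *
z=np.load("pics/r1.npz");c={"intrinsics":z["K"],"world_from_camera":z["T"]};im=cv2.imread("pics/r1.png")[:,:,::-1];d=z["d"]
sub=np.ascontiguousarray(im[145:245,195:265]);m=red(sub);cnt,_=cv2.findContours(m,0,1);f=np.zeros_like(m);cv2.drawContours(f,[max(cnt,key=cv2.contourArea)],-1,1,-1)
f=cv2.erode(f,np.ones((3,3)));w=((sub[...,1]>90)&(sub[...,2]>90)&(f>0)).astype(np.uint8)
n,l,st,ce=cv2.connectedComponentsWithStats(w);r=[ce[k]+[195,145] for k in range(1,n) if st[k,4]>12];print(r)
K=c["intrinsics"];T=c["world_from_camera"];u,v=np.meshgrid(np.arange(640),np.arange(480));x=(u-K[0,2])/K[0,0];y=(v-K[1,2])/K[1,1];q=np.hypot(x,y);t=np.sinc(q/np.pi)/np.cos(q)
P=np.stack([x*t*d,y*t*d,d],-1)@T[:3,:3].T+T[:3,3]
a,b=[plane(c,*s,.092,True) for s in r[:2]];e=a-b;print("mid",(a+b)/2,"yaw",np.arctan2(e[1],e[0]),np.linalg.norm(e))
rr=np.hypot(P[...,0]-.484,P[...,1]-.2712);sat=im.max(2).astype(int)-im.min(2)
print("disc",np.percentile(P[(rr<.031)&(sat<30)&(P[...,2]<.075)&(im.min(2)>80)][:,2],[5,50,95]),"rim",np.percentile(P[(rr>.041)&(rr<.052)&(P[...,2]<.08)][:,2],[50]))
E
python3 fin.py
```

```text
0.685 0.3764022598829822 29.325
0.695 0.4196538418353525 29.7
hold [0.3992 0.476  0.4101 0.3562 0.3936 0.4153 0.4839 0.4442 0.4537 0.3944] 30.5333
0.08516283859091844
34.975 [0.43 0.21 0.2 ] [-0.3876 -1.0526  0.1629]
[array([223.72  , 173.8667]), array([224.507 , 222.6197])]
mid [0.4842 0.2718 0.092 ] yaw -0.5476294048889713 0.03983166837080536
disc [0.0509 0.0521 0.0532] rim [0.0521]
```

View pics/x_wrist.png

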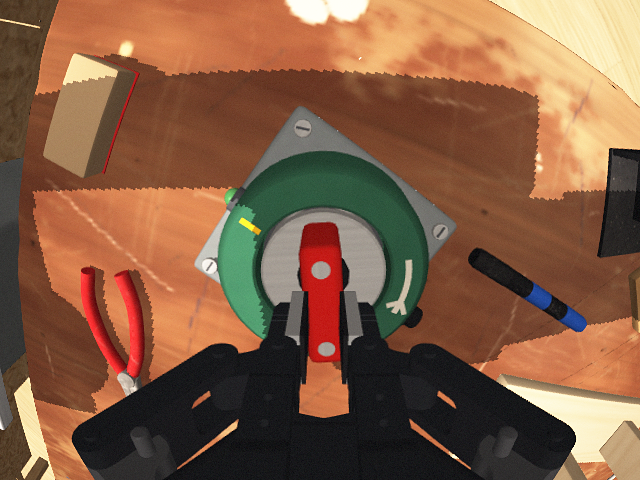

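View pics/r1.png

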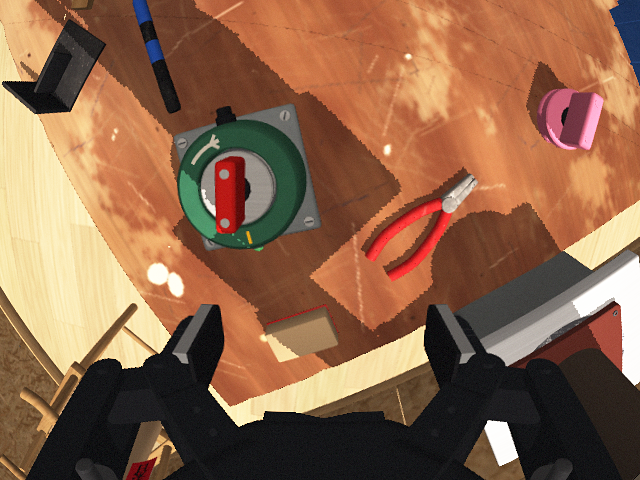

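View pics/r1_top.png

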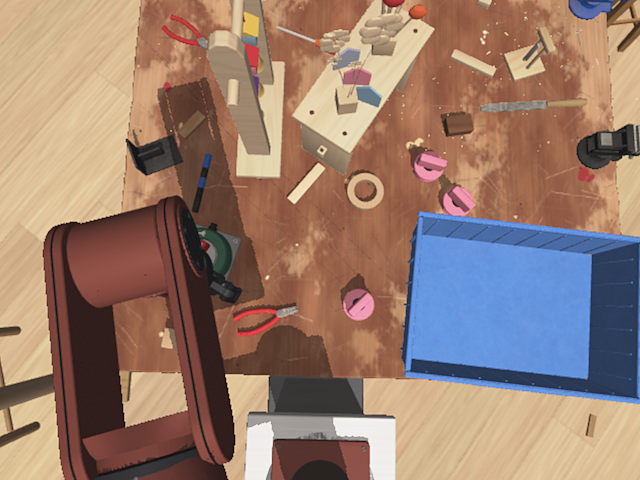

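```bash
python3 -c "
from plant import *
print(job_done(),observe()['time_s'])"
```

```text
the job is handed in; nothing more can be done
the job is handed in; nothing more can be done
```

The red-handled key is fully home in the station's pocket. I twisted it clockwise to its stop, held it there and let it spring back, then handed the job in. The clock read about 35 s at the last check.

**Seating:** I set the key to the bar angle measured in the wrist views (yaw about -0.495), and it dropped home on the first try.

**First twist failed:** At the stop the moment rose to about 0.55 N m, the paddle slipped out of the pads, and the key sprang back without a controlled release. It stayed seated, so I measured it again, regripped at 120 N and repeated the twist.

**Second twist:** The moment held steady at about 0.42 N m for about 0.8 s, above the spring's 0.26 N m, so the key was on the stop. I then opened the gripper.

**Last checks:**
- The disc is level with the rim, both at 0.0521 m.
- The key is centred in the pocket within about 1 mm.
- The key is back at yaw -0.548. That is 0.053 rad from the bar's rest angle, at the edge of the slot's play.
- The pliers, tape roll, marker and pink look-alikes look unmoved in the pictures. The sanding block looks unmoved in the wrist view, but the arm hid it in the last top view.
- The arm is clear of everything.

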